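# Slide the drip tray into the drain stand and hang the rinse basket over it

## Robot

A 7-joint arm with a two-finger parallel gripper is mounted at the origin on the work surface. World frame = base frame: x ahead of the robot, y to its left, z up, the work surface at z = 0. Lengths are in m, angles in rad, forces in N, time in s.
With the tool pointing down it reaches from about 0.425 to 0.825 m from the base axis. Payload 3.6 kg.
Tool frame: the origin (TCP) lies where the fingers leave the gripper's body, on its centre line; the fingertips stand 73 mm ahead of it and the grasp point (between the pads) lies 54 mm ahead of it; x points along the fingers, y is the direction in which the jaws open and shut, and the axes are right-handed (so a half turn about x gives the same grasp; the last joint's range is limited). The gripper opens to 85 mm and grips with 20 to 120 N. Pads are 22 mm wide; open, the fingers measure 114 mm over their backs; the gripper's body (76 mm by 85 mm) begins 54 mm behind the grasp point. The pads swing forward as they close: fully open they stand 13 mm farther back than shut.
Start: joints at [-1.315, 0.615, -0.013, 1.423, 0.008, 1.103, -0.04], TCP at [0.181, 0.624, 0.304] pointing down, gripper open.
Joint ranges: [-3.12, 3.12], [-0.3, 2.06], [-1.34, 1.32], [0.26, 2.42], [-1.36, 4.5], [0.01, 1.98], [-2.84, 2.84]. Speed limits (rad/s): [2.79, 2.79, 3.14, 3.14, 3.14, 3.14, 3.14].

## Interface

Orientations are given as a unit quaternion [x, y, z, w].
In Python, from station import arm, snapshot, camera_info, ticket gives the robot as it stands. Calls block until the motion is done:
- arm.movep(position, orientation): joint-space move of the TCP to a pose.
- arm.line_to(position, velocity=0.15, ori=None): straight line of the TCP; ori=None keeps the orientation; velocity is the mean speed in m/s.
- arm.move_j(angles): joint-space move.
- arm.move_gripper(opening, effort=None): opening from 0.0 (shut) to 1.0 (fully open); effort is the grip in N (None keeps the last); returns when the fingers have stopped.
- arm.pause(seconds).
- arm.ik(position, orientation): joint angles nearest the present ones, or None.
- snapshot(name): name is "scene" or "side" or "wrist"; returns the picture (420x560x3 uint8, blue, green, red); there is no depth.
- camera_info(name): a dict with "fx", "fy", "cx", "cy" (pixels), "R" (3x3) and "t" (3): a world point X has camera coordinates R X + t; the wrist camera has in their place "T_tool_cam" (4x4, takes a point from camera to tool coordinates, whose origin is the TCP and whose axes are the tool frame's). Camera axes: x right, y down, z forward; pixel columns grow to the right and rows downward; lengths in m; the calibration is good to about 2 mm. A picture is of the moment at which its call begins: read the wrist's pose just before it. camera_info takes no time and is no camera call.
A pose or a line that the arm cannot do raises arm.MotionError and nothing moves.
- ticket.finish_job(): hands the job in, once; it reports no verdict.
Readings, each from a call of its own:
- arm.read_time(): time.
- arm.read_joint_positions(): joint angles.
- arm.read_dq(): joint speeds.
- arm.read_effort(): joint torques, N m.
- arm.read_tool_pos(): TCP position.
- arm.read_eef_rot(): TCP orientation.
- arm.read_ft_force(): force on the tool from outside, world axes, zero at the start.
- arm.read_wrist_torque(): the same for the moment, N m.
- arm.read_opening(): opening from 0.0 (shut) to 1.0 (fully open).
Only numpy, scipy, OpenCV 4.12 (cv2) and the standard library are available. Lean on these libraries where they do the work, as an engineer would, in place of code of your own. Each camera call takes 0.05 s, during which the arm holds its last target.

## Task

Set the rinse basket to drain: first slide the drip tray along the counter into the drain stand, under the steel bar, until it is fully home against the back wall. Then hang the basket by its handle on both hooks of the stand above the tray, keeping the basket upright on the way. Leave the other things on the counter where they are.

Things in the scene. Friction and masses are not known exactly. Their poses are not given: they have to be found in the camera images.
- stand: Fixed white drain stand (mm). Low U-shaped bay, 50 high: side walls' inner faces at y=+-64 (8 thick, x -20 to 90), back wall's inner face at x=81, mouth at -x; two hooks on posts over it. Origin on the counter, where the centre of the tray's underside lies when fully home. x points into the bay (tray is pushed along +x; roughly world +y), z up.
- stand_mouth (a point): Middle of the bay's mouth on the counter, x=-58 mm in the stand's frame, same axes. Here the side walls flare: inner faces go from y=+-82 at the mouth to +-64, 38 mm further in. 47 mm in, a steel bar (12 square, z 42 to 54 mm) bridges the bay; the tray passes under it.
- stand_hook (a point): Where the middle of the basket's bar lies when hung in the lowest part of both hooks; at x=44, z=234 mm in the stand's frame, same axes. The hooks are round steel arms, 8 mm thick, at y=+-38 (68 clear between); each axis runs from a post top (x=+96, z=+16) down to its low point (x=+1, z=-9). The bar may rest up to 50 mm further in (+x).
- stand_hook_tip (a point): Midway between the upturned free ends of the two hooks: x=20, z=247 mm in the stand's frame, same axes; the ends' tops are 4 mm higher. The handle bar comes in along +x over these ends, the arms passing between bar and basket rim, then is lowered about 30 mm. The posts behind are 8 mm thick, at stand x=140, y=+-38, 254 mm tall.
- tray: Loose drip tray (mm): closed flat grey plastic slab with steel slatted top, 160 (x) x 116 (y) x 28 high, 0.2 to 0.4 kg, flat upright sides; too wide to grasp, slides on the counter. Origin: centre of underside, z up. Starts before the mouth, x roughly into the bay (up to 0.25 rad and 30 off). When home, its rear (-x) face is 22 outside the mouth.
- basket: Loose steel wire rinse basket (mm), 90 (x) x 130 (y), rim 70 high, spectacles fixed inside, 0.2 to 0.4 kg. A rigid upright handle: legs at y=+-60 from the rim up, joined by a level bar. Origin: centre of underside, z up. Stands on the counter to the robot's right. Either way round is good for hanging.
- basket_bar (a point): Middle of the basket's handle bar: round steel, 10 mm diameter, along the basket's y, 110 mm clear between the legs, 140 mm above the basket's underside and 70 mm above its rim.
- spray_bottle: Bystander (mm): white plastic spray bottle with a blue label, 40 diameter, 110 tall; origin at its underside.
- amber_bottle: Bystander (mm): brown glass bottle, 52 diameter, 100 tall; origin at its underside.
- spectacle_case: Bystander (mm): black rounded spectacle case, 60 x 160 x 45 tall; origin at its underside.
- lens_box: Bystander (mm): white paper lens box, 55 x 55 x 35 tall; origin at its underside.
- screwdriver: Bystander (mm): screwdriver lying down, 150 long; origin at its underside.
- dish: Bystander (mm): white ceramic dish, 90 diameter, 30 tall; origin at its underside.
- parts_case: Bystander (mm): blue plastic parts case, 120 x 200 x 50 tall; origin at its underside.
There are look-alikes about, which are no part of the job. What is shaped like the basket but turquoise is not meant. Of the things shaped like the tray, the grey one is meant.

How it is judged:
By the outcome, as a careful person would: the job done as asked, in the order asked, and still so for the second after the job is handed in, with the robot touching nothing.
It also fails if it takes over 72 s, if anything falls off the work surface, if the arm or the gripper's body presses on something with over 40 N, if the wrist force passes 120 N, or if a joint passes its speed limit or range.

## Working session

There is one attempt and no reset: what is moved stays moved. The work goes in short steps, each a Python script; the robot and the scene stay as the last script left them, time stands still between calls to the robot, and variables do not carry over. Pictures are saved under pics/ and viewed, and the job is handed in when it is done.

```bash
ls; mkdir -p pics
python3 - <<'E'
from station import arm, snapshot, camera_info
import cv2
for n in ("scene","side","wrist"):
    cv2.imwrite(f"pics/{n}0.png",snapshot(n)); print(n,camera_info(n))
print(arm.read_time(),arm.read_tool_pos(),arm.read_eef_rot(),arm.read_opening())
E
```

```text
pics
scene {'fx': 470.91376823227654, 'fy': 470.91376823227654, 'cx': 275.4670375467794, 'cy': 212.7033954698403, 'R': array([[-0.73681232,  0.6760029 , -0.0112992 ],
       [ 0.57831657,  0.62150544, -0.52847037],
       [-0.35022499, -0.395918  , -0.84887655]]), 't': array([ 0.38177083, -0.23705002,  1.63151821])}
side {'fx': 445.77716325472625, 'fy': 445.77716325472625, 'cx': 283.27158071897463, 'cy': 214.57931882743023, 'R': array([[ 0.86162839, -0.50751487, -0.00501776],
       [-0.39266344, -0.66031129, -0.64015968],
       [ 0.32157727,  0.55355005, -0.76822549]]), 't': array([-0.46880115,  0.33594376,  1.30581224])}
wrist {'fx': 321.08701572552565, 'fy': 321.08701572552565, 'cx': 280.0061912313924, 'cy': 206.52074717671883, 'T_tool_cam': array([[-6.87376238e-04, -2.63584607e-01,  9.64636036e-01,
        -6.99454163e-02],
       [ 9.99999753e-01, -3.25648629e-04,  6.23592816e-04,
        -1.20404402e-03],
       [ 1.49762935e-04,  9.64636226e-01,  2.63584766e-01,
        -6.69486120e-02],
       [ 0.00000000e+00,  0.00000000e+00,  0.00000000e+00,
         1.00000000e+00]])}
0.15 [0.18122179 0.62376027 0.30298728] [ 0.09891659  0.70016265 -0.10034464  0.69994195] 1.0045781353662975
```

View pics/scene0.png

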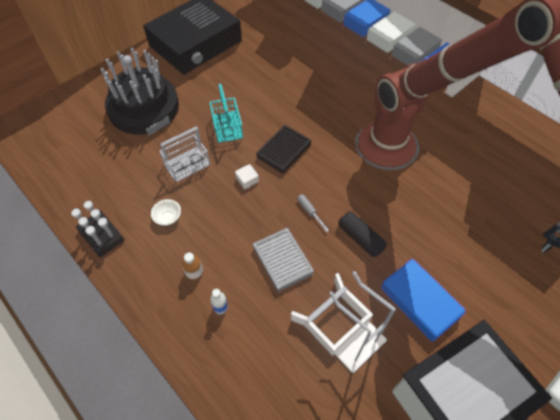

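View pics/side0.png

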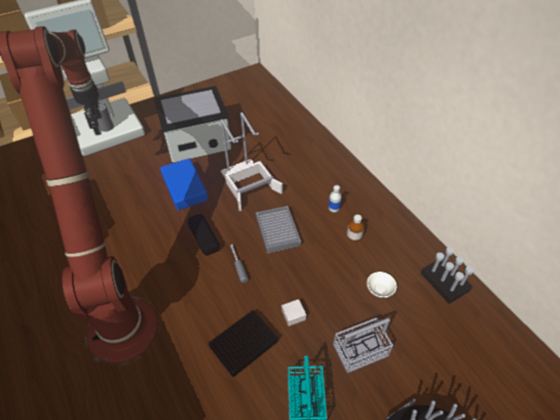

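View pics/wrist0.png

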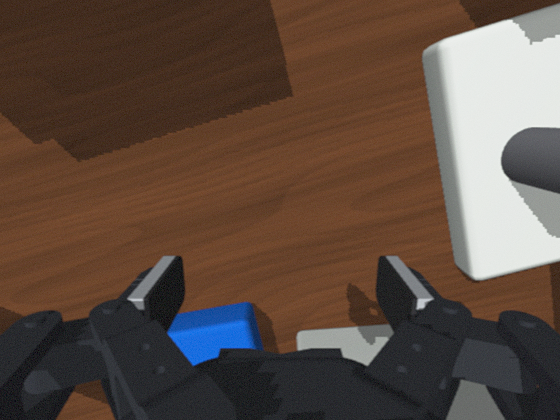

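Scene: the steel basket is at about (185,157), the grey tray at (283,260), the white stand at (345,320) with its hooks at about (365,290). The turquoise basket at (227,120) and the black tray at (284,148) are decoys. I'll zoom in next.

Run:
```python
import cv2,numpy as np
def crop(n,x0,y0,w,h,s,o):
    i=cv2.imread(f"pics/{n}0.png")[y0:y0+h,x0:x0+w]
    i=cv2.resize(i,None,fx=s,fy=s,interpolation=cv2.INTER_CUBIC)
    for k in range(0,w,10): cv2.putText(i,str(x0+k) if k%20==0 else "|",(k*s,10),0,.35,(0,255,255),1)
    for k in range(0,h,10): cv2.putText(i,str(y0+k),(0,k*s+4),0,.35,(0,255,255),1)
    cv2.imwrite(f"pics/{o}.png",i)
crop("scene",240,220,160,150,5,"c1")
crop("side",200,100,120,160,4,"c2")
crop("scene",140,80,120,110,6,"c3")
crop("side",270,310,140,110,5,"c4")
crop("side",200,105,110,110,7,"c5") if 0 else crop("side",210,105,85,85,7,"c5")
```

```text
(no output)
```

View pics/c1.png

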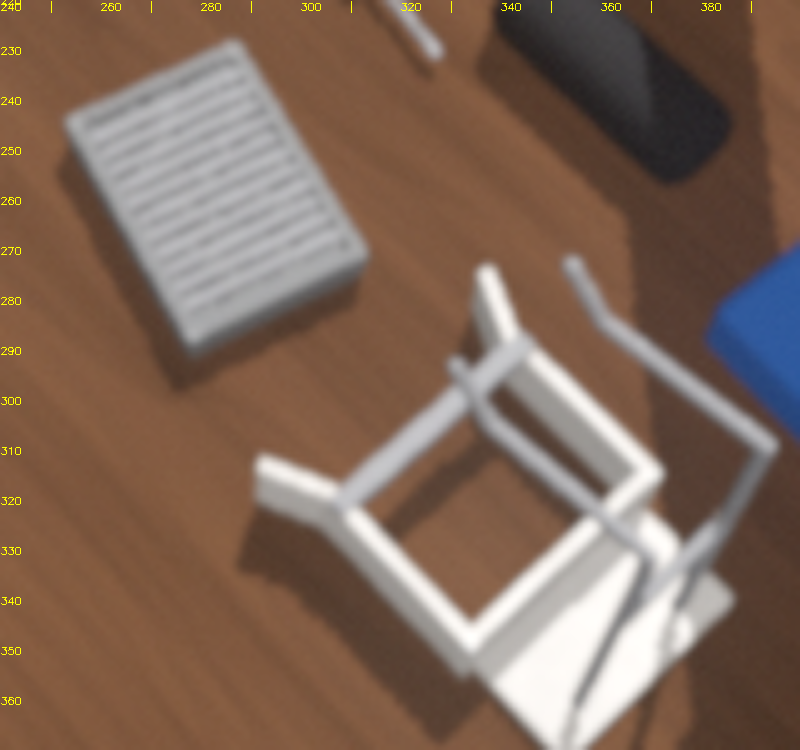

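View pics/c2.png

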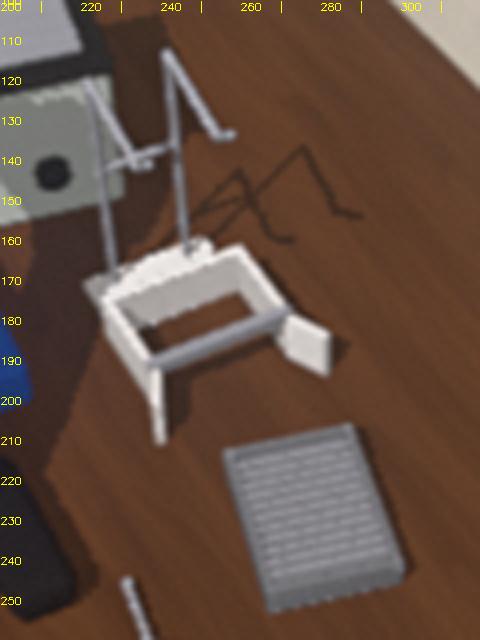

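View pics/c3.png

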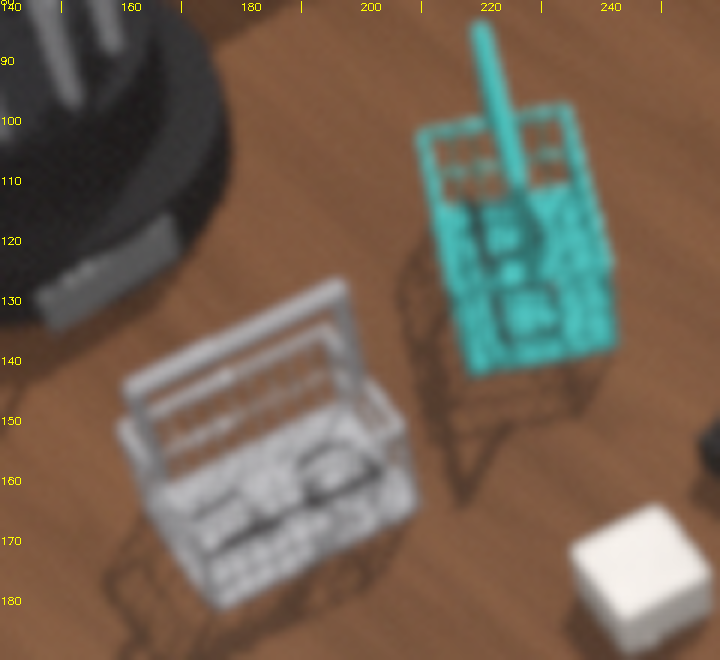

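View pics/c4.png

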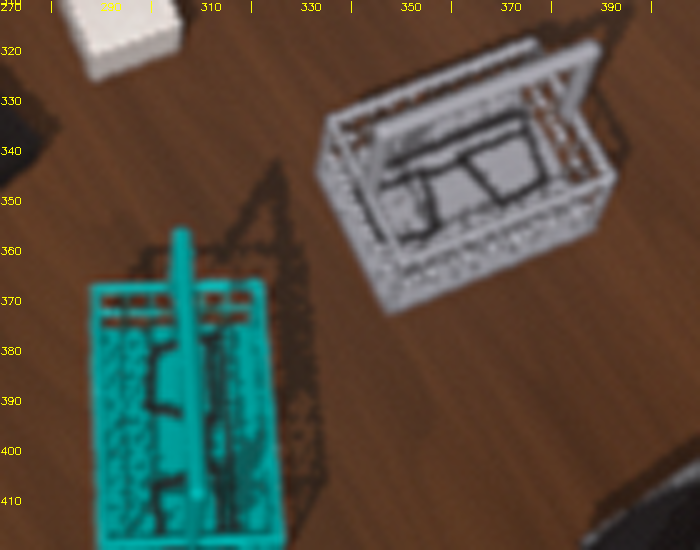

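View pics/c5.png

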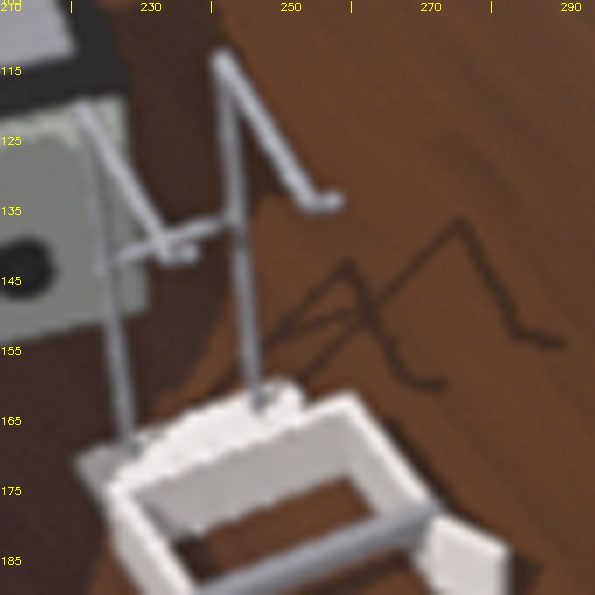

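```bash
cat > h.py <<'E'
import numpy as np,cv2
from station import arm,snapshot,camera_info
from scipy.spatial.transform import Rotation as R
def cam(n):
    c=camera_info(n); return (np.array([[c['fx'],0,c['cx']],[0,c['fy'],c['cy']],[0,0,1]]),np.array(c['R']),np.array(c['t']))
def wcam():
    c=camera_info('wrist'); T=np.array(c['T_tool_cam']); Rt=R.from_quat(arm.read_eef_rot()).as_matrix(); p=np.array(arm.read_tool_pos())
    Rwc=Rt@T[:3,:3]; twc=Rt@T[:3,3]+p
    return (np.array([[c['fx'],0,c['cx']],[0,c['fy'],c['cy']],[0,0,1]]),Rwc.T,-Rwc.T@twc)
def plane(c,uv,z):
    K,Rm,t=c; C=-Rm.T@t; d=Rm.T@np.linalg.solve(K,[uv[0],uv[1],1]); return C+d*(z-C[2])/d[2]
def tri(c1,u1,c2,u2):
    P=[c[0]@np.c_[c[1],c[2]] for c in(c1,c2)]
    X=cv2.triangulatePoints(P[0],P[1],np.array(u1,float).reshape(2,1),np.array(u2,float).reshape(2,1)).ravel(); return X[:3]/X[3]
def proj(c,X):
    p=c[0]@(c[1]@np.asarray(X)+c[2]); return p[:2]/p[2]
E
python3 - <<'E'
from h import *
np.set_printoptions(precision=4,suppress=True)
S,D=cam('scene'),cam('side')
def corners(c,l):
    P=[plane(c,u,.028) for u in l]; print(np.array(P)); print('ctr',np.mean(P,0)); return P
P=corners(S,[(253.4,244.4),(287.2,228.4),(313.4,270.4),(278.6,289)])
Q=corners(D,[(301,241.3),(267,249.5),(255.75,213),(288,206.3)])
for n,a,b in [('tipA',(354.4,272.4),(237.4,141)),('tipB',(331.4,293),(257.9,133.6)),('topA',(394,309),(222.1,120)),('topB',(370,331),(241.7,113.6)),('bar1',(196.7,127.5),(346,337)),('bar2',(162.2,144.7),(388.4,319.6))]:
    X=tri(S,a,D,b); print(n,X,proj(S,X)-a,proj(D,X)-b)
E
```

```text
[[ 0.6028 -0.0042  0.028 ]
 [ 0.4917  0.0242  0.028 ]
 [ 0.532   0.1766  0.028 ]
 [ 0.644   0.1507  0.028 ]]
ctr [0.5676 0.0868 0.028 ]
[[ 0.6052 -0.0119  0.028 ]
 [ 0.4925  0.0165  0.028 ]
 [ 0.5345  0.1721  0.028 ]
 [ 0.6467  0.1412  0.028 ]]
ctr [0.5697 0.0795 0.028 ]
tipA [0.549  0.3083 0.2481] [-1.1214  0.2885] [-0.9066 -0.1815]
tipB [0.6252 0.3072 0.2471] [-1.0325  0.2289] [-0.8009 -0.1284]
topA [0.5517 0.4298 0.2508] [-1.1985  0.3539] [-0.8856 -0.2136]
topB [0.6272 0.4271 0.2493] [-0.6559  0.1703] [-0.4659 -0.0926]
bar1 [ 0.4954 -0.3954  0.1403] [-0.6198  0.0388] [-0.8623  0.0136]
bar2 [ 0.6178 -0.4124  0.1411] [-0.9563  0.0049] [-1.2606  0.0977]
```

```bash
cat >> h.py <<'E'
ST=np.array([0.5868,0.288]); SY=np.radians(89.0)   # stand origin, yaw of its x
def sw(x,y=0):  # stand->world xy
    c,s=np.cos(SY),np.sin(SY); return ST+np.array([c*x-s*y,s*x+c*y])
def ws(p):
    d=np.asarray(p)[:2]-ST; c,s=np.cos(SY),np.sin(SY); return np.array([c*d[0]+s*d[1],-s*d[0]+c*d[1]])
def down(yaw):  # tool x down, tool z along heading yaw
    x=np.array([0,0,-1.]); z=np.array([np.cos(yaw),np.sin(yaw),0]); return R.from_matrix(np.c_[x,np.cross(z,x),z]).as_quat().tolist()
E
python3 - <<'E'
from h import *
np.set_printoptions(precision=3,suppress=True)
S=cam('scene')
print('screw tip',plane(S,(327,231),.008),'screw handle',plane(S,(303,200),.01),'case',plane(S,(348,217),.02),plane(S,(378,248),.02),'spray',plane(S,(219,302),.05),'amber',plane(S,(193,266),.05),'lens',plane(S,(247,177),.02))
print(arm.read_tool_pos())
for y in (75,89,105):
    print(y, arm.ik([.55,-.03,.2],down(np.radians(y))), arm.ik([.583,.19,.08],down(np.radians(y))))
print('hang',[arm.ik([*sw(.044),.318],down(SY+k)) for k in(0,np.pi)])
print('bask',[arm.ik([.5566,-.404,.194],down(np.radians(82)+k)) for k in(0,np.pi)])
E
```

```text
screw tip [0.401 0.106 0.008] screw handle [ 0.376 -0.025  0.01 ] case [0.323 0.119 0.02 ] [0.337 0.253 0.02 ] spray [0.795 0.075 0.05 ] amber [ 0.781 -0.059  0.05 ] lens [ 0.452 -0.21   0.02 ]
[0.181 0.624 0.303]
75 [ 0.22   0.606 -0.316  1.828  0.263  0.748  2.642] [-0.124  0.868 -0.383  1.716  0.488  0.654  2.103]
89 [ 0.265  0.616 -0.387  1.826  0.322  0.762  2.831] [-0.092  0.878 -0.438  1.715  0.55   0.674  2.294]
105 [-0.61   0.871  1.132  1.853 -0.92   1.057 -1.976] [-0.055  0.892 -0.505  1.714  0.622  0.702  2.513]
hang [array([-0.308,  0.681, -0.458,  1.312,  0.301,  1.216,  2.343]), array([-0.721,  0.663,  0.331,  1.328, -0.217,  1.186, -0.392])]
bask [array([ 0.093,  1.045,  1.131,  1.441, -0.962,  1.266, -1.963]), array([ 0.28 ,  0.855,  0.62 ,  1.434, -0.539,  1.025,  0.88 ])]
```

Run:
```python
from h import *
np.set_printoptions(precision=3,suppress=True)
y=np.radians(75); c=np.array([.5687,.083]); d=np.array([np.cos(y),np.sin(y)])
p=c-d*(.08+.011+.035)
p0=np.array(arm.read_tool_pos())
arm.line_to([p0[0],p0[1],.40],velocity=.25)
arm.movep([*p,.30],down(y))
print(arm.read_time(),arm.read_joint_positions())
C=wcam(); cv2.imwrite("pics/w1.png",snapshot("wrist"))
for r in[(-.08,-.058),(-.08,.058),(.08,-.058),(.08,.058)]:
    q=c+d*r[0]+np.array([-d[1],d[0]])*r[1]; print(proj(C,[*q,.028]))
```

```text
3.3583 [ 0.706  0.685 -1.149  1.737  0.675  1.177  2.244]
[227.731 222.845]
[331.259 222.971]
[233.072 344.31 ]
[325.685 344.403]
```

View pics/w1.png

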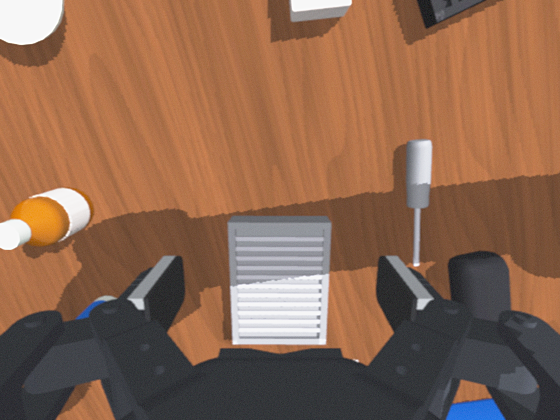

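Tray rear corners are predicted at (228,223) and (331,223) and seen within about 2 px, so the tray pose is good. Next I lower behind it and start the push.

```bash
cat >> h.py <<'E'
E0=ws([.5687,.083]); TY0=np.radians(75)
def tray_path(s):  # tray centre (world), heading for stand-x s
    L=.115; s0=E0[0]; u=min(max((s-s0)/L,0),1)
    e=E0[1]*(1-u)**2; sl=-2*E0[1]/L*(1-u)
    return sw(s,e), SY+np.arctan(sl)
OFF=.08+.011
def tcp_for(s,z=.081,back=0):
    c,y=tray_path(s); d=np.array([np.cos(y),np.sin(y)]); p=c-d*(OFF+back); return [*p,z],down(y)
E
python3 - <<'E'
from h import *
np.set_printoptions(precision=3,suppress=True)
print(E0,np.degrees(tray_path(E0[0])[1]))
p,q=tcp_for(E0[0],back=.035)
arm.line_to([p[0],p[1],.081],velocity=.25,ori=q)
print(arm.read_time(),arm.read_joint_positions(),arm.read_ft_force())
p,q=tcp_for(E0[0],back=.004)
arm.line_to(p,velocity=.08,ori=q)
print(arm.read_time(),arm.read_joint_positions(),arm.read_ft_force())
C=wcam(); cv2.imwrite("pics/w2.png",snapshot("wrist")); cv2.imwrite("pics/s2.png",snapshot("side")[100:300,150:350].repeat(3,0).repeat(3,1))
E
```

```text
[-0.205  0.015] 74.82831992955076
4.4333 [ 0.556  0.945 -0.879  1.928  1.04   0.809  1.953] [0.351 0.6   0.044]
4.975 [ 0.496  0.952 -0.877  1.909  1.033  0.818  1.912] [ 0.657 -0.137 -0.863]
```

View pics/w2.png

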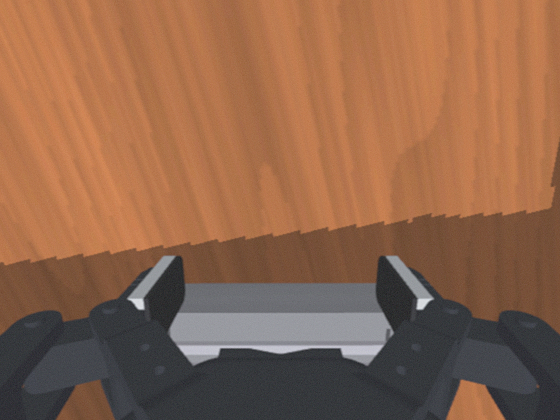

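View pics/s2.png

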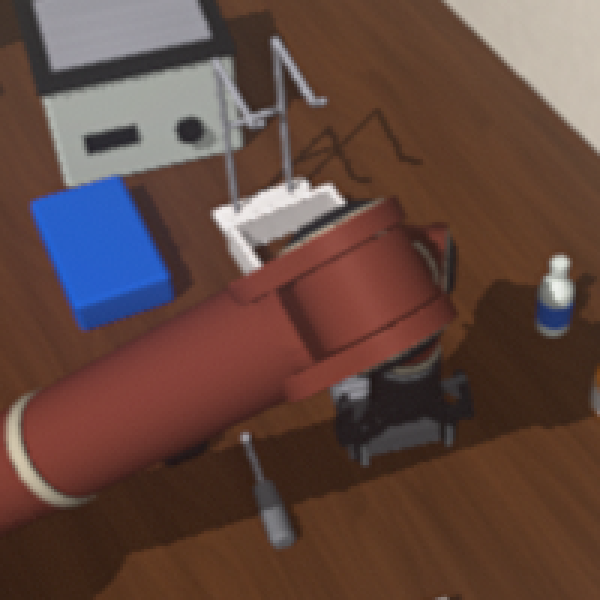

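Run:
```python
from h import *
np.set_printoptions(precision=3,suppress=True)
for s in np.arange(E0[0]+.01,-.094,.0205):
    p,q=tcp_for(s); arm.line_to(p,velocity=.09,ori=q)
    print(round(s,3),arm.read_time(),arm.read_ft_force(),np.round(np.array(arm.read_tool_pos())-p,4))
print(arm.read_joint_positions())
cv2.imwrite("pics/w3.png",snapshot("wrist"))
a=snapshot("scene")[170:370,220:420].repeat(3,0).repeat(3,1)
cv2.imwrite("pics/s3.png",a)
```

```text
-0.195 5.3833 [ 0.733 -0.02  -0.333] [0.    0.001 0.   ]
-0.175 5.7667 [ 0.008 -0.064 -1.052] [0.    0.002 0.   ]
-0.154 6.15 [ 0.344 -0.49  -0.764] [0.    0.001 0.   ]
-0.134 6.5333 [ 0.618 -0.944  0.215] [0.    0.001 0.   ]
-0.113 6.9167 [-0.238  0.087 -1.051] [0.    0.001 0.   ]
[ 0.337  1.006 -0.921  1.793  1.023  0.905  2.008]
```

View pics/w3.png

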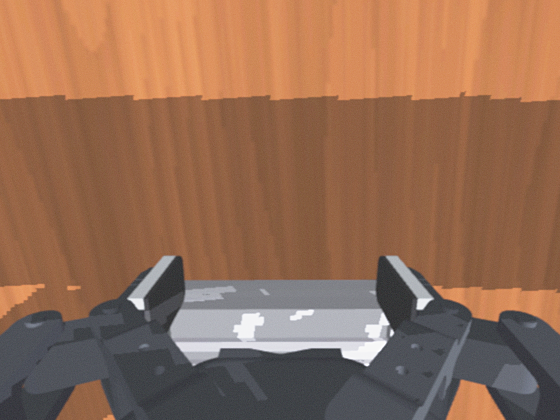

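View pics/s3.png

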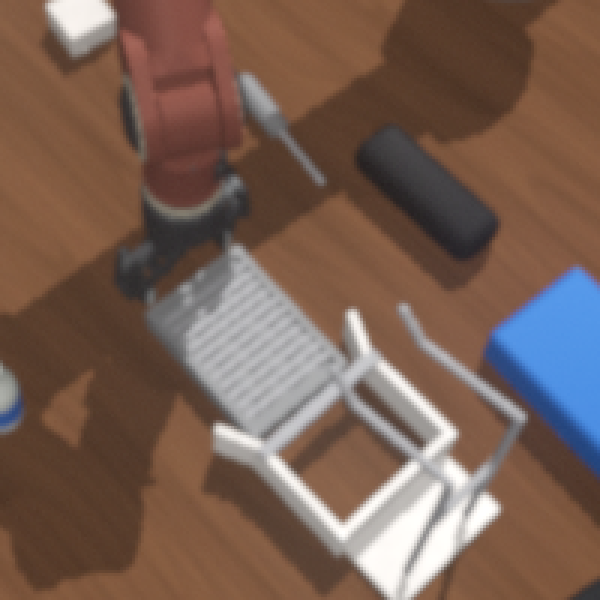

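The tray is squared up and entering under the bar between the flares, and the wrist is clear of the hooks. I keep pushing until it stalls against the back wall.

Run:
```python
from h import *
np.set_printoptions(precision=3,suppress=True)
for s in [*np.arange(-.1,-.015,.02),-.012,*np.arange(-.009,.02,.0025)]:
    p,q=tcp_for(s); arm.line_to(p,velocity=.08 if s<-.02 else .025,ori=q)
    f=np.array(arm.read_ft_force()); print(round(s,4),arm.read_time(),f)
    if np.hypot(f[0],f[1])>14: break
print(ws(arm.read_tool_pos()),arm.read_joint_positions())
cv2.imwrite("pics/s4.png",snapshot("scene")[170:370,220:420].repeat(3,0).repeat(3,1))
cv2.imwrite("pics/w4.png",snapshot("wrist"))
```

```text
-0.1 7.3333 [-0.168 -1.091 -0.956]
-0.08 7.7333 [ 0.061  0.581 -0.451]
-0.06 8.1333 [-0.36  -0.474 -0.285]
-0.04 8.5333 [-0.017 -0.325 -0.068]
-0.02 9.4833 [ 0.226 -0.387 -0.357]
-0.012 9.95 [ 0.623 -0.19   0.425]
-0.009 10.2167 [ 1.024 -0.902  0.292]
-0.0065 10.4667 [ 0.546 -0.013  0.433]
-0.004 10.7167 [ 0.263 -0.112  0.439]
-0.0015 10.9667 [-0.821 -1.067 -0.309]
0.001 11.2167 [-1.044 -2.447 -0.491]
0.0035 11.4667 [-0.497 -7.105  3.359]
0.006 11.7167 [ -1.692 -11.345   6.788]
0.0085 11.9667 [ -2.548 -13.213   9.278]
0.011 12.2167 [ -4.255 -16.721  12.258]
[-0.089 -0.   ] [ 0.126  1.039 -0.92   1.684  1.001  0.978  1.93 ]
```

View pics/s4.png

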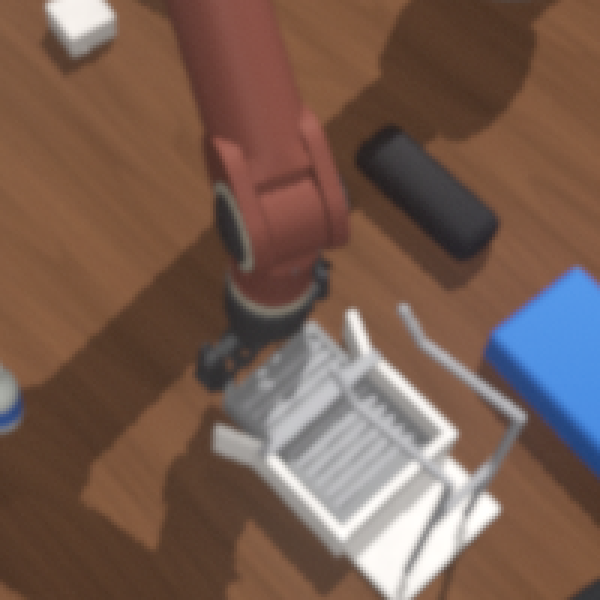

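Stalled at the expected home position. I back off, check the tray, and look at the basket from above.

Run:
```python
from h import *
np.set_printoptions(precision=3,suppress=True)
p,q=tcp_for(0,back=.045); arm.line_to(p,velocity=.15,ori=q)
p[2]=.33; p[1]-=.05; arm.line_to(p,velocity=.3)
print(arm.read_time(),arm.read_ft_force())
cv2.imwrite("pics/w5.png",snapshot("wrist"))
for y in(-7.9,172.1):
    print(y,arm.ik([.5566,-.404,.33],down(np.radians(y))),arm.ik([*sw(.044),.318],down(np.radians(y)+np.radians(6.9))))
```

```text
13.8417 [ 1.318  0.223 -0.48 ]
-7.9 [ 0.983  0.772 -0.821  1.242  0.551  1.35   1.627] [-0.203  0.724 -0.68   1.308  0.453  1.264  0.659]
172.1 [ 0.112  0.882  1.133  1.277 -0.783  1.441 -0.532] [-1.05   0.875  1.133  1.34  -0.783  1.399 -1.53 ]
```

View pics/w5.png

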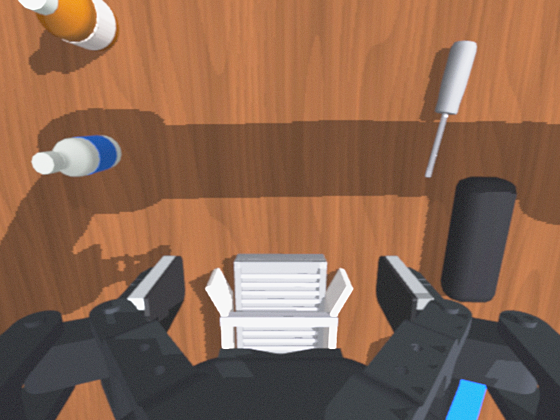

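Run:
```python
from h import *
np.set_printoptions(precision=4,suppress=True)
C=wcam()
print('rear edge',ws(plane(C,(237,262),.028)),ws(plane(C,(326,262),.028)),'flare tips',ws(plane(C,(212,272),.05)),ws(plane(C,(346,272),.05)))
arm.movep([.5566,-.404,.33],down(np.radians(-7.9)))
print(arm.read_time(),arm.read_joint_positions())
C=wcam(); cv2.imwrite("pics/w6.png",snapshot("wrist"))
for X in([.4954,-.3954,.14],[.6178,-.4124,.14]): print(proj(C,X))
```

```text
rear edge [-0.0806 -0.0523] [-0.0805  0.0593] flare tips [-0.078  -0.0793] [-0.0779  0.0801]
15.7333 [ 0.9808  0.7721 -0.8228  1.2434  0.5501  1.3496  1.6266]
[278.1907 124.5834]
[277.8365 268.3622]
```

View pics/w6.png

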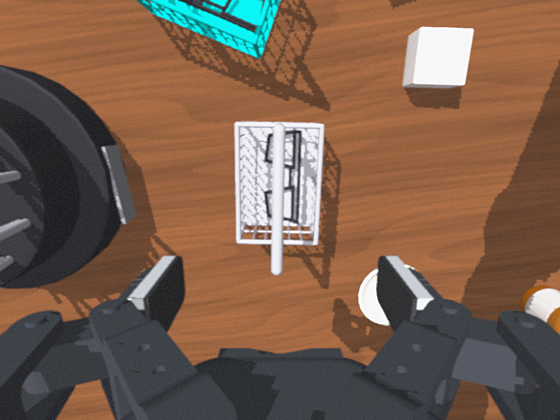

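The bar ends are seen at (278,124) and (277,270), within 2 px of the prediction, so I can grasp. The same script cross-checks the tray and mouth relation.

Run:
```python
from h import *
np.set_printoptions(precision=4,suppress=True)
p,q=tcp_for(0,back=.045); p[2]=.33;p[1]-=.05
c=camera_info('wrist');T=np.array(c['T_tool_cam']);M=R.from_quat(q).as_matrix()
A=M@T[:3,:3];t=M@T[:3,3]+p
C=(wcam()[0],A.T,-A.T@t)
for y in(-.082,.082): print([proj(C,[*sw(-.058,y),z]).round(1) for z in(0,.05)], proj(C,[*sw(-.08,y*.7),.028]), 'bar',proj(C,[*sw(-.017,0),.054]),proj(C,[*sw(-.011,0),.054]))
b=[.5566,-.404]; q=down(np.radians(-7.9))
arm.line_to([*b,.22],velocity=.2); arm.line_to([*b,.190],velocity=.1)
arm.move_gripper(0.0,effort=50)
print(arm.read_time(),arm.read_opening(),arm.read_ft_force())
arm.line_to([*b,.24],velocity=.1)
print(arm.read_time(),arm.read_opening(),arm.read_ft_force(),arm.read_wrist_torque())
cv2.imwrite("pics/w7.png",snapshot("wrist"));cv2.imwrite("pics/s7.png",snapshot("side")[240:420,260:440].repeat(3,0).repeat(3,1))
```

```text
[array([221.1, 267.3]), array([213.8, 285.7])] [235.8504 261.2503] bar [281.4787 317.2371] [281.4736 321.4709]
[array([341.5, 267.3]), array([349.2, 285.7])] [326.9914 261.209 ] bar [281.4787 317.2371] [281.4736 321.4709]
17.625 0.0989090902488693 [-0.0386 -0.0271  0.6677]
18.275 0.09574711371849164 [-0.4882 -0.0422 -2.8545] [ 0.027   0.0488 -0.0778]
```

View pics/w7.png

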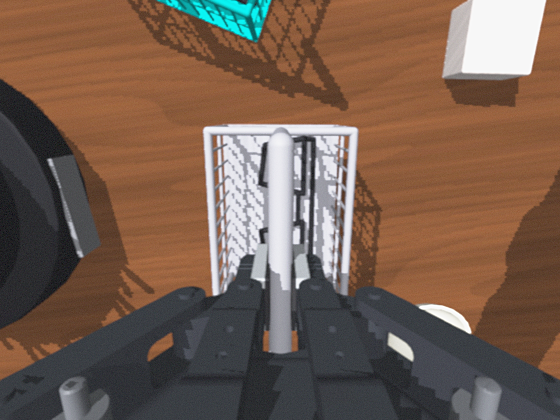

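View pics/s7.png

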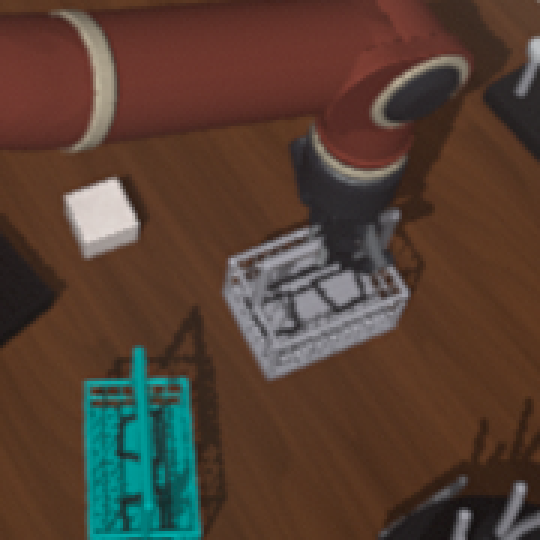

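Basket grasped and hanging level (2.9 N). I carry it high to in front of the hooks.

Run:
```python
from h import *
np.set_printoptions(precision=4,suppress=True)
arm.line_to([.5566,-.404,.38],velocity=.2)
q=down(SY-np.pi/2)
arm.line_to([*sw(-.08),.38],velocity=.25,ori=q)
arm.line_to([*sw(-.08),.318],velocity=.15)
arm.pause(.2)
print(arm.read_time(),arm.read_opening(),arm.read_ft_force(),arm.read_joint_positions(),arm.read_tool_pos())
cv2.imwrite("pics/w8.png",snapshot("wrist"))
for n,(x,y) in {'side':(180,60),'scene':(240,190)}.items():
    cv2.imwrite(f"pics/{n}8.png",cv2.resize(snapshot(n)[y:y+190,x:x+190],None,fx=3,fy=3,interpolation=cv2.INTER_CUBIC))
```

```text
22.5917 0.09311501816762867 [ 0.197  -0.3979 -3.9574] [ 0.0874  0.6785 -0.8447  1.4753  0.5235  1.2206  0.7268] [0.5858 0.2085 0.3195]
```

View pics/w8.png

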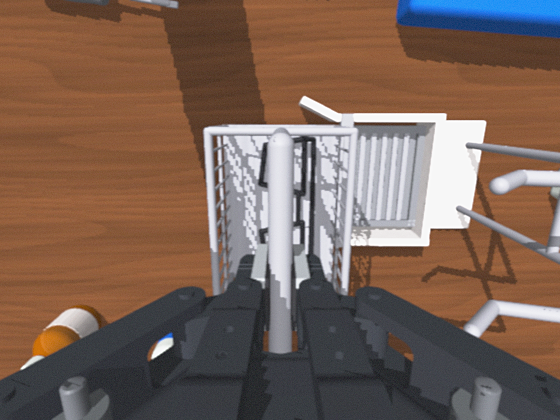

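View pics/side8.png

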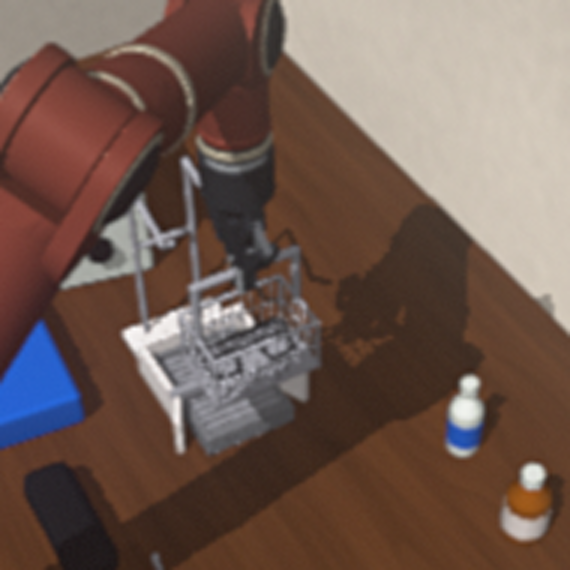

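View pics/scene8.png

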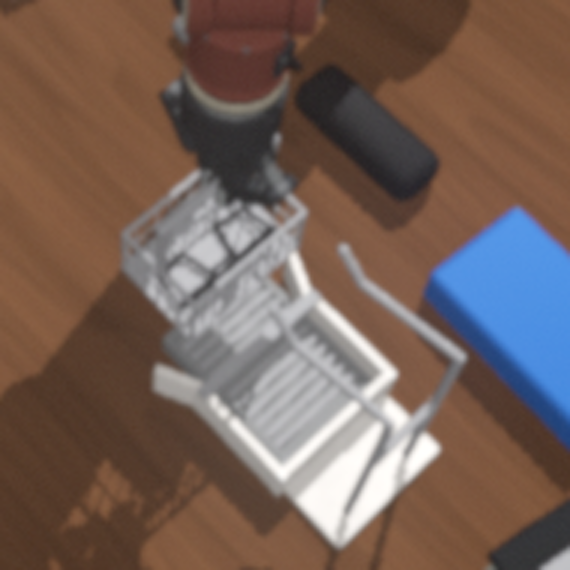

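Basket is upright in front of the hooks and the tray is home. In the wrist view the hook tips appear at about (498,185) and (477,330). I check those against my stand frame.

Run:
```python
from h import *
np.set_printoptions(precision=4,suppress=True)
C=wcam()
print([ (proj(C,[*sw(.020,y),.247]).round(1),proj(C,[*sw(.044,y),.225]).round(1)) for y in(.038,-.038)])
print(ws(plane(C,(501,186),.247)),ws(plane(C,(472,331),.247)))
i=cv2.imread('pics/w8.png')[130:350,400:560]; cv2.imwrite('pics/w8c.png',cv2.resize(i,None,fx=2.7,fy=2.7))
```

```text
[(array([504.1, 185.6]), array([521.8, 177. ])), (array([476.7, 331.2]), array([495.6, 306.8]))]
[0.0187 0.0378] [ 0.0176 -0.0379]
```

View pics/w8c.png

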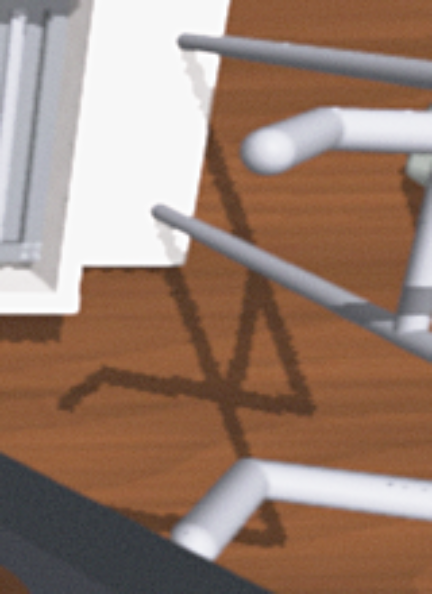

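Stand frame agrees to about 2 mm. I move in, then lower until the hooks carry the weight.

Run:
```python
from h import *
np.set_printoptions(precision=3,suppress=True)
X=.045
arm.line_to([*sw(X),.3185],velocity=.1)
f0=np.array(arm.read_ft_force()); print(arm.read_time(),f0)
cv2.imwrite("pics/w9.png",snapshot("wrist"))
arm.line_to([*sw(X),.293],velocity=.06)
f0=np.mean([arm.read_ft_force() for _ in range(5)],0); print(f0)
for z in np.arange(.291,.278,-.0015):
    arm.line_to([*sw(X),z],velocity=.03); f=np.array(arm.read_ft_force()); print(round(z,4),arm.read_time(),f)
    if f[2]-f0[2]>4 : break
cv2.imwrite("pics/w10.png",snapshot("wrist"))
for n,(x,y) in {'side':(180,60),'scene':(240,190)}.items():
    cv2.imwrite(f"pics/{n}10.png",cv2.resize(snapshot(n)[y:y+190,x:x+190],None,fx=3,fy=3,interpolation=cv2.INTER_CUBIC))
```

```text
24.1417 [ 1.081 -0.115 -3.238]
[ 0.883  0.733 -3.149]
0.291 25.0167 [-0.168  0.048 -2.124]
0.2895 25.2667 [ 0.188  0.014 -3.835]
0.288 25.5167 [ 0.277  0.352 -3.2  ]
0.2865 25.7667 [ 0.508 -0.117 -3.815]
0.285 26.0167 [ 0.449  1.903 -2.41 ]
0.2835 26.2667 [0.642 3.956 3.095]
```

View pics/w10.png

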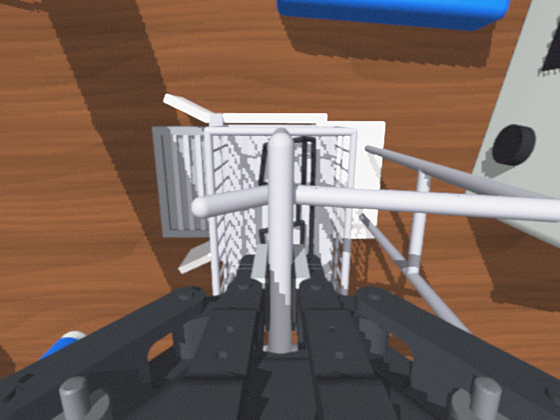

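View pics/side10.png

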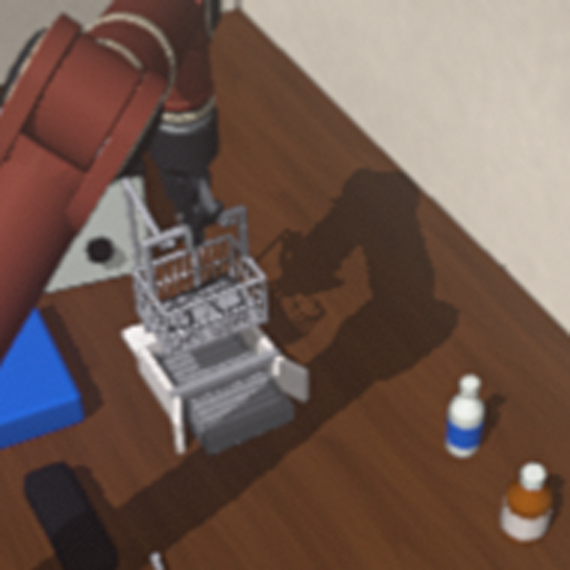

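View pics/scene10.png

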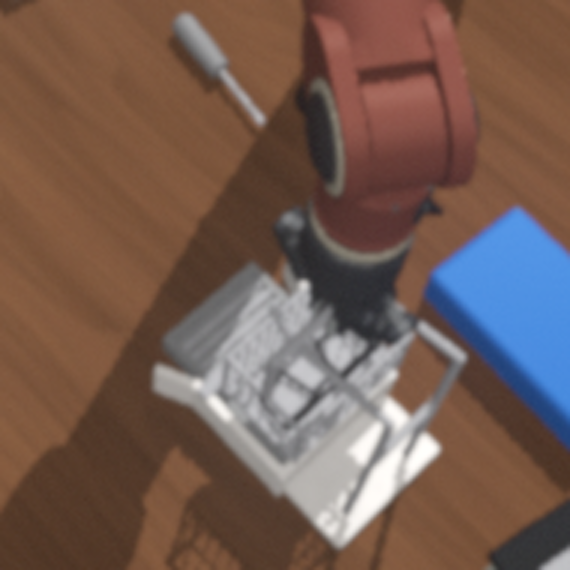

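The bar lies in the kink of hook A and the force rose by about 6 N, so the hooks are carrying the basket. I release and retreat straight up.

Run:
```python
from h import *
np.set_printoptions(precision=3,suppress=True)
X=.045
arm.move_gripper(.45)
arm.pause(.3); print(arm.read_time(),arm.read_opening(),arm.read_ft_force())
cv2.imwrite("pics/w11.png",snapshot("wrist"))
arm.line_to([*sw(X),.33],velocity=.05)
print(arm.read_ft_force())
arm.line_to([*sw(X),.46],velocity=.2)
arm.line_to([*sw(-.12),.46],velocity=.25)
arm.pause(.5)
print(arm.read_time(),arm.read_ft_force())
cv2.imwrite("pics/w12.png",snapshot("wrist"))
for n,(x,y) in {'side':(180,60),'scene':(240,190)}.items():
    i=snapshot(n); cv2.imwrite(f"pics/{n}12f.png",i); cv2.imwrite(f"pics/{n}12.png",cv2.resize(i[y:y+190,x:x+190],None,fx=3,fy=3,interpolation=cv2.INTER_CUBIC))
```

```text
27.1167 0.45226055364506346 [-0.795  0.189 -0.16 ]
[-0.166  0.133 -0.725]
30.3583 [-0.059 -0.21  -0.412]
```

View pics/w12.png

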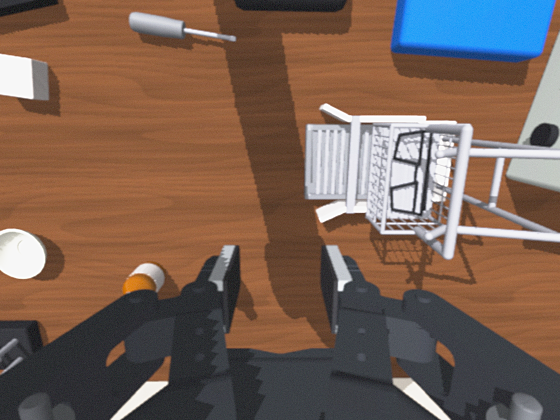

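View pics/side12.png

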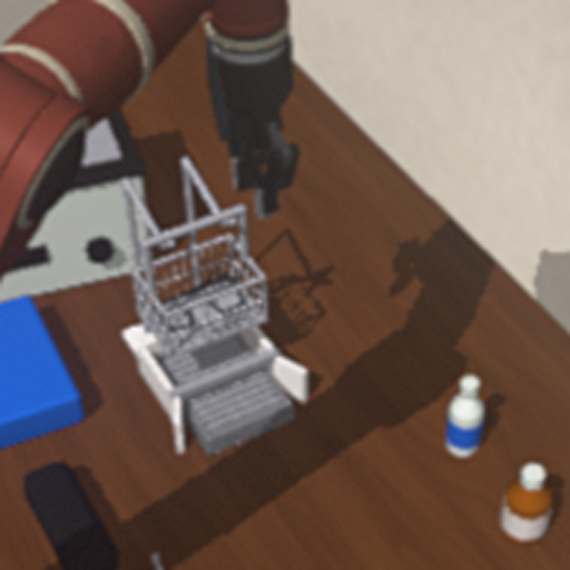

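View pics/scene12.png

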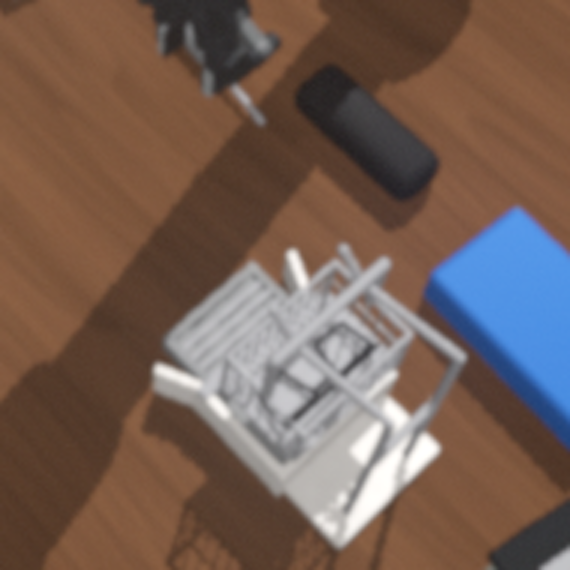

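View pics/scene12f.png

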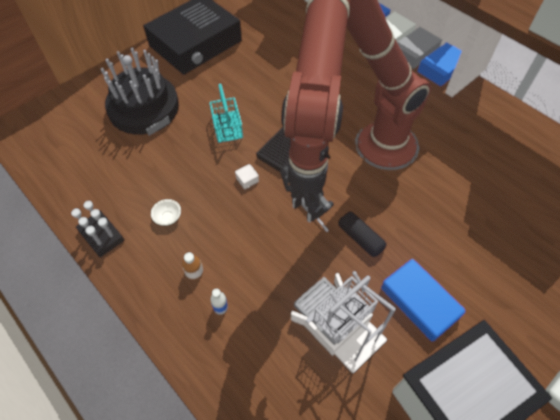

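The basket hangs on both hooks, with the bar crossing both arms at about (461,152) and (452,235) in the wrist view. The bystanders haven't moved. One last numeric check before handing in.

Run:
```python
from h import *
from station import ticket
np.set_printoptions(precision=4,suppress=True)
C=wcam(); i=snapshot("wrist"); old=cv2.imread('pics/w12.png')
print('moved px since last',int((cv2.absdiff(i,old).max(2)>40).sum()))
print('bar ends',ws(plane(C,(467,130),.234)),ws(plane(C,(449,253),.234)),'tray rear',ws(plane(C,(308,126),.028)),ws(plane(C,(307,197),.028)))
print(arm.read_time(),arm.read_ft_force())
ticket.finish_job()
```

```text
moved px since last 331
bar ends [0.047  0.0575] [ 0.0474 -0.0617] tray rear [-0.0782  0.0566] [-0.0773 -0.0542]
30.5583 [-0.1298  0.3032  0.4385]
the job is handed in; nothing more can be done
```

I pushed the grey tray under the bar until it stalled against the back wall. Then I carried the steel basket upright to the stand, hung it by its handle on both hooks, and backed the arm clear. The job was handed in at about 30.6 s of the 72 s allowed; the hand-in gives no verdict.

- **Tray:** The push met a firm stop of about 17 N where home was expected. Its rear face then measured 80.5 mm before the stand origin, against 80 mm nominal. A rougher reading at the end gave 77 to 78 mm, within the accuracy of my picked pixels.
- **Basket:** Its bar measured about 47 mm into the stand frame, against 44 mm nominal. It is level and roughly centred across both hooks, and it stayed put after release. The force on the wrist was about zero afterwards.
- **Other things on the counter:** They looked unmoved in the last pictures.
- **Checks that disagreed:**
  - My first reading of the mouth flares came out about 20 mm off. I had assumed the wrong height for those pixels. Projecting the stand from its measured pose matched them better, to roughly 5 to 14 px, and the steel bar matched well.
  - The last two wrist pictures differed in 331 pixels. I did not look into this before handing in.

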